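Load the toaster and hold its lever down

TASK

Take exactly two of the frozen bread slices from the rack and stand one in each slot of the toaster, leaving the other two slices where they are and not disturbing the mug, jar and bowl. Only once both slices are in and let go, press the toaster's lever all the way down to its stop; it does not latch, so the program must finish while still pressing the lever and holding it fully down.

Things in the scene. Friction and masses are not known exactly. Their poses are not given: they have to be found in the camera images.
- toaster: Two-slot steel toaster, fixed, 250 mm long (its x), 180 mm wide (its y), 165 mm high (z up). Origin: centre of its underside. Its two slots run along its x, side by side at y = +35 and -35 mm; its lever is at its +x end.
- slot_a (a point): Centre of the mouth of one slot (toaster y = +35 mm), in the top face (165 mm high). Axes as the toaster's. The slot is 130 mm long (x) and 24 mm wide (y). Under it, 55 mm below the mouth while the lever is up, lies the bread carriage, on which a slice stands, its top then about 50 mm above the toaster; pressing the lever lowers carriage and slices by 40 mm. A slot takes one slice only.
- slot_b (a point): Centre of the mouth of the other slot (toaster y = -35 mm); the same in all else.
- carriage (a joint): Travel of lever and bread carriage, m: 0 = up, 0.040 = fully down on its stop. It does not latch: a spring pushes it back up with 4 N at the top rising to 9 N at the bottom (the lever and slices weigh about 1.5 N of that).
- lever_tab (a point): Black lever tab in the middle of the toaster's +x end, 42 mm long (x, outwards), 44 mm wide (y), 14 mm thick. Origin: on its top face, 28 mm out from the toaster's end face and 160 mm above the worktop when up (120 mm when down); the tab reaches 24 mm farther out and 18 mm back towards the toaster from there. It is pressed straight down from above. Axes as the toaster's.
- rack: Toast rack, fixed: wooden base 120 (x) x 240 (y) x 12 mm, with four pairs of low steel wire arches, 55 mm high and 70 mm long along x, 20 mm clear between them, at y = -97.5, -32.5, +32.5 and +97.5 mm. One slice stands in each pair. Origin: centre of its underside.
- slice1: Slice of frozen bread, rigid, about 40 g, 108 mm wide at its shoulders (its x), 14 mm thick (y), 105 mm high (z up), standing on edge; all four are alike. Origin: centre of its lower edge, which is 12 mm above the worktop in the rack. Grip it across its thickness, near its top edge.
- slice2: Slice of frozen bread, rigid, about 40 g, 108 mm wide at its shoulders (its x), 14 mm thick (y), 105 mm high (z up), standing on edge; all four are alike. Origin: centre of its lower edge, which is 12 mm above the worktop in the rack. Grip it across its thickness, near its top edge.
- slice3: Slice of frozen bread, rigid, about 40 g, 108 mm wide at its shoulders (its x), 14 mm thick (y), 105 mm high (z up), standing on edge; all four are alike. Origin: centre of its lower edge, which is 12 mm above the worktop in the rack. Grip it across its thickness, near its top edge.
- slice4: Slice of frozen bread, rigid, about 40 g, 108 mm wide at its shoulders (its x), 14 mm thick (y), 105 mm high (z up), standing on edge; all four are alike. Origin: centre of its lower edge, which is 12 mm above the worktop in the rack. Grip it across its thickness, near its top edge.
- mug: White mug, 76 mm diameter, 90 mm high, a bystander: leave it alone. Origin: centre of its underside.
- jam_jar: Amber glass jar with a steel cap, 68 mm diameter, 95 mm high, a bystander: leave it alone. Origin: centre of its underside.
- sugar_bowl: Blue ceramic bowl, 100 mm diameter, 55 mm high, a bystander: leave it alone. Origin: centre of its underside.
Not all that is in view belongs to the job. Leave any purple or yellow look-alike of the slice4 alone.

How it is judged:
On the way, in this order (a step that is already met when the one before it is completed fails the run):
1. a slice stands released in one slot, lever up ((((y of slice1 in the frame of toaster between 0.023 and 0.047 m and x of slice1 in the frame of toaster between -0.025 and 0.025 m and z of slice1 in the frame of toaster between 0.1 and 0.122 m and angle between slice1's own z axis and vertical below 0.35 rad) or (y of slice2 in the frame of toaster between 0.023 and 0.047 m and x of slice2 in the frame of toaster between -0.025 and 0.025 m and z of slice2 in the frame of toaster between 0.1 and 0.122 m and angle between slice2's own z axis and vertical below 0.35 rad) or (y of slice3 in the frame of toaster between 0.023 and 0.047 m and x of slice3 in the frame of toaster between -0.025 and 0.025 m and z of slice3 in the frame of toaster between 0.1 and 0.122 m and angle between slice3's own z axis and vertical below 0.35 rad) or (y of slice4 in the frame of toaster between 0.023 and 0.047 m and x of slice4 in the frame of toaster between -0.025 and 0.025 m and z of slice4 in the frame of toaster between 0.1 and 0.122 m and angle between slice4's own z axis and vertical below 0.35 rad)) or ((y of slice1 in the frame of toaster between -0.047 and -0.023 m and x of slice1 in the frame of toaster between -0.025 and 0.025 m and z of slice1 in the frame of toaster between 0.1 and 0.122 m and angle between slice1's own z axis and vertical below 0.35 rad) or (y of slice2 in the frame of toaster between -0.047 and -0.023 m and x of slice2 in the frame of toaster between -0.025 and 0.025 m and z of slice2 in the frame of toaster between 0.1 and 0.122 m and angle between slice2's own z axis and vertical below 0.35 rad) or (y of slice3 in the frame of toaster between -0.047 and -0.023 m and x of slice3 in the frame of toaster between -0.025 and 0.025 m and z of slice3 in the frame of toaster between 0.1 and 0.122 m and angle between slice3's own z axis and vertical below 0.35 rad) or (y of slice4 in the frame of toaster between -0.047 and -0.023 m and x of slice4 in the frame of toaster between -0.025 and 0.025 m and z of slice4 in the frame of toaster between 0.1 and 0.122 m and angle between slice4's own z axis and vertical below 0.35 rad))) and contact force between each of slice1, slice2, slice3, slice4 and the fingers below 0.05 N and value of joint carriage below 0.006 m), for 0.2 s.
2. a slice stands released in each slot, lever still up (((y of slice1 in the frame of toaster between 0.023 and 0.047 m and x of slice1 in the frame of toaster between -0.025 and 0.025 m and z of slice1 in the frame of toaster between 0.1 and 0.122 m and angle between slice1's own z axis and vertical below 0.35 rad) or (y of slice2 in the frame of toaster between 0.023 and 0.047 m and x of slice2 in the frame of toaster between -0.025 and 0.025 m and z of slice2 in the frame of toaster between 0.1 and 0.122 m and angle between slice2's own z axis and vertical below 0.35 rad) or (y of slice3 in the frame of toaster between 0.023 and 0.047 m and x of slice3 in the frame of toaster between -0.025 and 0.025 m and z of slice3 in the frame of toaster between 0.1 and 0.122 m and angle between slice3's own z axis and vertical below 0.35 rad) or (y of slice4 in the frame of toaster between 0.023 and 0.047 m and x of slice4 in the frame of toaster between -0.025 and 0.025 m and z of slice4 in the frame of toaster between 0.1 and 0.122 m and angle between slice4's own z axis and vertical below 0.35 rad)) and ((y of slice1 in the frame of toaster between -0.047 and -0.023 m and x of slice1 in the frame of toaster between -0.025 and 0.025 m and z of slice1 in the frame of toaster between 0.1 and 0.122 m and angle between slice1's own z axis and vertical below 0.35 rad) or (y of slice2 in the frame of toaster between -0.047 and -0.023 m and x of slice2 in the frame of toaster between -0.025 and 0.025 m and z of slice2 in the frame of toaster between 0.1 and 0.122 m and angle between slice2's own z axis and vertical below 0.35 rad) or (y of slice3 in the frame of toaster between -0.047 and -0.023 m and x of slice3 in the frame of toaster between -0.025 and 0.025 m and z of slice3 in the frame of toaster between 0.1 and 0.122 m and angle between slice3's own z axis and vertical below 0.35 rad) or (y of slice4 in the frame of toaster between -0.047 and -0.023 m and x of slice4 in the frame of toaster between -0.025 and 0.025 m and z of slice4 in the frame of toaster between 0.1 and 0.122 m and angle between slice4's own z axis and vertical below 0.35 rad)) and contact force between each of slice1, slice2, slice3, slice4 and the fingers below 0.05 N and value of joint carriage below 0.006 m), for 0.2 s.
3. the lever is pressed fully down and both slices have gone down with it (((y of slice1 in the frame of toaster between 0.023 and 0.047 m and x of slice1 in the frame of toaster between -0.025 and 0.025 m and z of slice1 in the frame of toaster between 0.062 and 0.084 m and angle between slice1's own z axis and vertical below 0.35 rad) or (y of slice2 in the frame of toaster between 0.023 and 0.047 m and x of slice2 in the frame of toaster between -0.025 and 0.025 m and z of slice2 in the frame of toaster between 0.062 and 0.084 m and angle between slice2's own z axis and vertical below 0.35 rad) or (y of slice3 in the frame of toaster between 0.023 and 0.047 m and x of slice3 in the frame of toaster between -0.025 and 0.025 m and z of slice3 in the frame of toaster between 0.062 and 0.084 m and angle between slice3's own z axis and vertical below 0.35 rad) or (y of slice4 in the frame of toaster between 0.023 and 0.047 m and x of slice4 in the frame of toaster between -0.025 and 0.025 m and z of slice4 in the frame of toaster between 0.062 and 0.084 m and angle between slice4's own z axis and vertical below 0.35 rad)) and ((y of slice1 in the frame of toaster between -0.047 and -0.023 m and x of slice1 in the frame of toaster between -0.025 and 0.025 m and z of slice1 in the frame of toaster between 0.062 and 0.084 m and angle between slice1's own z axis and vertical below 0.35 rad) or (y of slice2 in the frame of toaster between -0.047 and -0.023 m and x of slice2 in the frame of toaster between -0.025 and 0.025 m and z of slice2 in the frame of toaster between 0.062 and 0.084 m and angle between slice2's own z axis and vertical below 0.35 rad) or (y of slice3 in the frame of toaster between -0.047 and -0.023 m and x of slice3 in the frame of toaster between -0.025 and 0.025 m and z of slice3 in the frame of toaster between 0.062 and 0.084 m and angle between slice3's own z axis and vertical below 0.35 rad) or (y of slice4 in the frame of toaster between -0.047 and -0.023 m and x of slice4 in the frame of toaster between -0.025 and 0.025 m and z of slice4 in the frame of toaster between 0.062 and 0.084 m and angle between slice4's own z axis and vertical below 0.35 rad)) and value of joint carriage above 0.036 m and (contact force between carriage_c2 and the fingers above 2 N or contact force between carriage_c2 and the arm above 2 N) and (distance of each of slice1, slice2 from where it was at the start of the episode below 0.025 m or distance of each of slice1, slice3 from where it was at the start of the episode below 0.025 m or distance of each of slice1, slice4 from where it was at the start of the episode below 0.025 m or distance of each of slice2, slice3 from where it was at the start of the episode below 0.025 m or distance of each of slice2, slice4 from where it was at the start of the episode below 0.025 m or distance of each of slice3, slice4 from where it was at the start of the episode below 0.025 m) and contact force between each of slice1, slice2, slice3, slice4 and the fingers below 0.05 N), for 0.5 s.
At the end, for the whole second after the job is handed in: The robot is pressing the lever (at least 2 N on the tab) within 4 mm of its full 40 mm travel; one slice stands lowered in each slot, within 25 mm of its middle along the slot; the other two slices are within 25 mm of where they began; the robot touches no slice (all of step 3); the arm keeps its last pose, push and grip.
It fails at once if the mug is moved more than 30 mm (distance of mug from where it was at the start of the episode above 0.03 m).
It fails at once if the jam jar is moved more than 30 mm (distance of jam_jar from where it was at the start of the episode above 0.03 m).
It fails at once if the sugar bowl is moved more than 30 mm (distance of sugar_bowl from where it was at the start of the episode above 0.03 m).
It also fails if it takes over 69 s, if anything falls off the work surface, if the arm or the gripper's body presses on something with over 40 N, if the wrist force passes 120 N, or if a joint passes its speed limit or range.

ROBOT

A 7-joint arm with a two-finger parallel gripper is mounted at the origin on the work surface. World frame = base frame: x ahead of the robot, y to its left, z up, the work surface at z = 0. Lengths are in m, angles in rad, forces in N, time in s.
With the tool pointing down it reaches from about 0.425 to 0.925 m from the base axis. Payload 6.8 kg.
Tool frame: the origin (TCP) lies midway between the tips of the shut fingers; the grasp point (between the pads) lies 19 mm behind it; z points along the fingers, y is the direction in which the jaws open and shut (so a half turn about z gives the same grasp; the last joint's range is limited). The gripper opens to 85 mm and grips with 20 to 120 N. Pads are 22 mm wide; open, the fingers measure 114 mm over their backs; the gripper's body (76 mm by 85 mm) begins 54 mm behind the grasp point. The pads swing forward as they close: fully open they stand 13 mm farther back than shut.
Start: joints at [1.158, 0.477, 0.022, 1.555, -0.011, 1.109, -0.083], TCP at [0.203, -0.644, 0.231] pointing down, gripper open.
Joint ranges: [-2.96, 2.96], [-0.34, 2.1], [-1.41, 1.46], [0.24, 2.44], [-1.37, 4.51], [0.17, 1.92], [-2.96, 2.96]. Speed limits (rad/s): [2.39, 2.39, 3.14, 3.14, 3.14, 3.14, 3.14].

INTERFACE

Orientations are given as a rotation vector (axis times angle).
In Python, from bench import r gives the robot as it stands. The module is installed in compiled form; this text tells all that it offers.
- The arm moves only by the tool apply_moves, never from a script. Its argument "plan" is a list that holds one entry, the list of rows, each a list of 7 numbers: the turn, a rotation vector about the tool's x, y, z scaled (see below), then the shift along the tool's x, y, z scaled (see below), then the closure, from -1 (fully open) to 1 (shut). In form: [[[wx, wy, wz, tx, ty, tz, grip], ...]]. A call has 1 to 12 rows; each row is the pose to reach, as a shift and turn from the pose commanded when the call began, along the tool's axes at that moment, turning the shorter way round; what a row does not reach only later rows make up. The controller multiplies each number of a shift by 0.4 m and each number of a turn by 180 degrees. A row lasts 1/12 s, in which the tool goes at most 41.7 mm and 7.16 degrees, less where a joint would pass 70% of its speed; a pose out of reach is approached as far as the arm can. A call with a number of a shift or a turn outside -1 to 1 is refused whole. A call with a gripper value outside its range is refused whole. The fingers move at their own pace and stop on an object; "force" is the grip in N (left out, the last holds). Time passes only in rows, so rows that repeat a pose let the fingers close. It gives the time, the measured TCP pose, the force and the opening at its end, in the units of the state.
- r.get_obs(): the state, without advancing time (a new reading comes with each control period).
- r.grab_frame(name): name is "scene" or "top" or "wrist"; returns a dict with "pixels" (384x512x3 uint8, blue, green, red), "fx", "fy", "cx", "cy" (pixels), "pose" (4x4, takes a point from camera to world coordinates). Camera axes: x right, y up, looking along -z (the intrinsics and any distortion apply to the point x, -y, -z); pixel columns grow to the right and rows downward; lengths in m; the calibration is good to about 2 mm. The wrist camera is an equidistant fisheye: a pixel r from the principal point sees the ray r / f radians off the axis. A picture is of the moment at which its call begins. There is no depth.
- r.hand_in(): hands the job in, once; it reports no verdict.
The state is a dict: "clock": time; "joints": joint angles; "qvel": joint speeds; "tau": joint torques, N m; "tcp_pos": TCP position; "orientation": TCP orientation; "contact_force": force on the tool from outside, world axes, zero at the start; "moment": the same for the moment, N m; "grip_width": finger opening in m.
Only numpy, scipy, OpenCV 4.12 (cv2) and the standard library are available. Lean on these libraries where they do the work, as an engineer would, in place of code of your own. Each camera call takes 0.05 s, during which the arm holds its last target. There are 200 camera calls.

## Working session

There is one attempt and no reset: what is moved stays moved. The work goes in short steps, Python scripts to look and compute and a tool call to move; the robot and the scene stay as the last step left them, time stands still between calls to the robot, and variables do not carry over. Pictures are saved under pics/ and viewed, on a budget of 15 in all, crops included, one or two more only if the job needs it, and the job is handed in when it is done.

Besides the shell and the picture viewer there is one more tool, called after "Emit:" as name(argument=value, ...) on one line, values as JSON. apply_moves: Moves the arm, as the interface text tells. Its arguments: {"type":"object","properties":{"plan":{"type":"array","items":{"type":"array","items":{"type":"array","items":{"type":"number","minimum":-1,"maximum":1}}}},"force":{"type":"number"}},"required":["plan"]}

```bash
mkdir -p pics; cat > h.py <<'E'
import numpy as np, cv2
from bench import r
from scipy.spatial.transform import Rotation as R
def grab(n,save=None):
    f=r.grab_frame(n)
    if save: cv2.imwrite('pics/'+save,f['pixels'])
    return f
def ray(f,u,v,fish=False):
    x=(u-f['cx'])/f['fx'];y=(v-f['cy'])/f['fy']
    if fish:
        t=np.hypot(x,y);s=np.sin(t)/max(t,1e-9);d=np.array([x*s,y*s,np.cos(t)])
    else: d=np.array([x,y,1.])
    T=np.array(f['pose']); return T[:3,3],T[:3,:3]@(d*[1,-1,-1])
def onz(f,u,v,z,fish=False):
    o,d=ray(f,u,v,fish); return o+d*(z-o[2])/d[2]
def proj(f,p,fish=False):
    T=np.array(f['pose']);c=T[:3,:3].T@(np.array(p)-T[:3,3])*[1,-1,-1]
    if fish:
        q=np.hypot(c[0],c[1]);t=np.arctan2(q,c[2]);s=t/max(q,1e-9)
    else: s=1/c[2]
    return f['cx']+f['fx']*c[0]*s,f['cy']+f['fy']*c[1]*s
E
python3 - <<'E'
from h import *
print(r.get_obs())
a=grab('scene','s0.png');b=grab('top','t0.png')
for f in(a,b):print({k:f[k] for k in f if k!='pixels'})
E
```

```text
{'clock': 0.0, 'joints': array([ 1.15793457,  0.47779981,  0.02230592,  1.55643518, -0.01149701,
        1.10929589, -0.08311231]), 'qvel': array([-1.63750192e-03,  7.68398826e-04,  8.02994630e-04,  2.35527935e-04,
       -5.45773169e-05, -9.25173584e-04,  2.50247367e-03]), 'tau': array([-6.44733768e-05, -5.96446860e+01,  1.60809215e+00, -2.81192744e+01,
        1.24498285e-02,  9.51150869e-03,  1.44157923e-05]), 'tcp_pos': array([ 0.20237513, -0.64333623,  0.23033213]), 'orientation': array([-3.10343298e+00, -4.76663292e-01,  6.19313040e-04]), 'contact_force': array([ 0.03452147,  0.031549  , -0.78789191]), 'moment': array([0.04720379, 0.0113041 , 0.0028366 ]), 'grip_width': 0.08530053191579201}
{'fx': 374.54944444307904, 'fy': 374.54944444307904, 'cx': 255.85848105018772, 'cy': 190.29768310588744, 'pose': array([[ 0.78242174, -0.41446918,  0.46479192,  0.96929778],
       [ 0.62241189,  0.54500926, -0.56175471, -0.48269385],
       [-0.02048589,  0.72882111,  0.68439763,  0.72849212],
       [ 0.        ,  0.        ,  0.        ,  1.        ]])}
{'fx': 400.8798469912881, 'fy': 400.8798469912881, 'cx': 251.69578725024982, 'cy': 194.88569329360618, 'pose': array([[-0.02745067,  0.98206078, -0.18655583,  0.37916089],
       [-0.99938541, -0.03103209, -0.01630395,  0.00240405],
       [-0.02180069,  0.18599362,  0.98230907,  1.02325848],
       [ 0.        ,  0.        ,  0.        ,  1.        ]])}
```

View pics/t0.png

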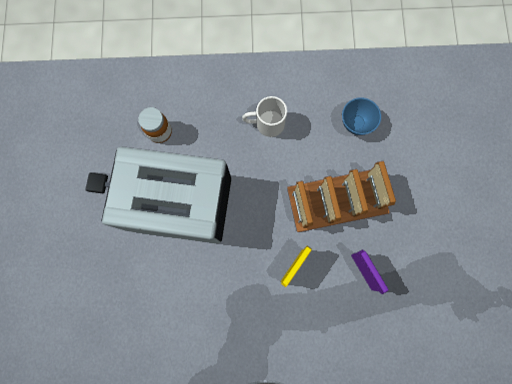

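View pics/s0.png

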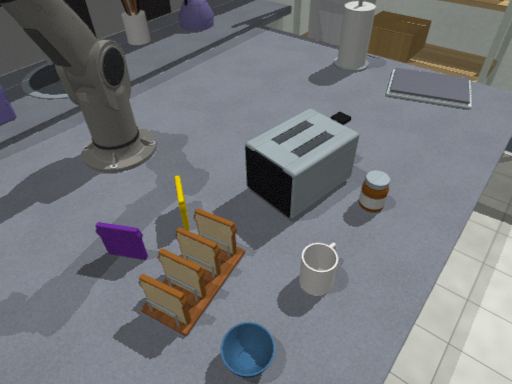

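Top view: the toaster is at about (168,195) px and its lever at (96,183), at +y. The rack is at (341,195), with brown slices at about (302,203), (330,198), (355,192) and (381,185). Look-alikes are the yellow slab at (297,266) and the purple slab at (370,271). I'm choosing the brown slices in the rack. One close crop to check them.

```bash
python3 - <<'E'
import cv2,numpy as np
t=cv2.imread('pics/t0.png')
a=cv2.resize(t[140:245,80:235],None,fx=5,fy=5,interpolation=cv2.INTER_CUBIC)
b=cv2.resize(t[155:240,280:400],None,fx=6.45,fy=6.45,interpolation=cv2.INTER_CUBIC)
cv2.imwrite('pics/c1.png',a);cv2.imwrite('pics/c2.png',b);print(a.shape,b.shape)
E
```

```text
(525, 775, 3) (548, 774, 3)
```

View pics/c1.png

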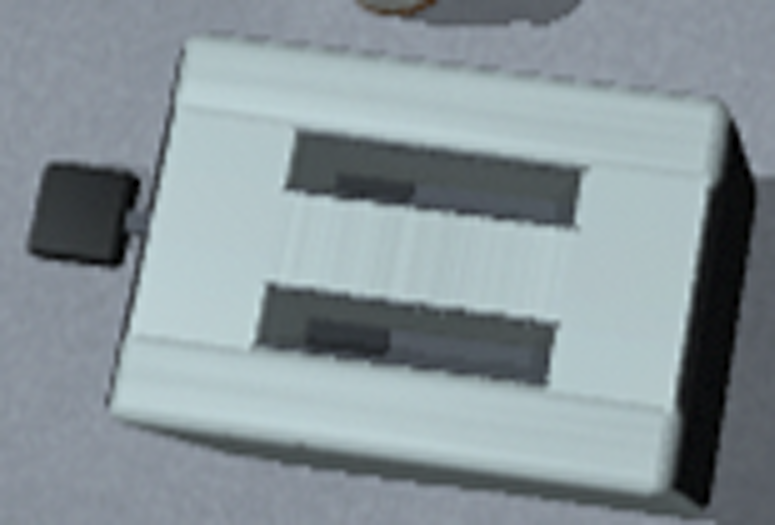

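View pics/c2.png

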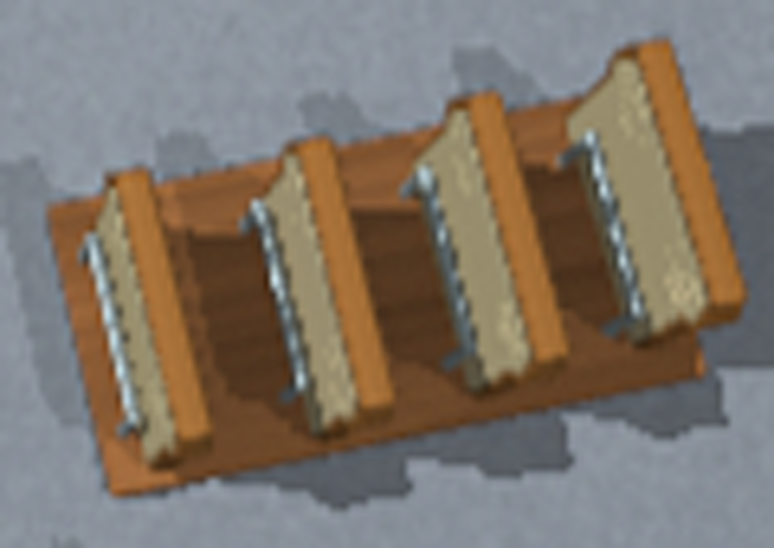

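The crops show both slot mouths as clear quadrilaterals (crop corners (297,130)..(578,228) and (266,284)..(549,385)). The lever tab spans (30..138,165..265). Each of the four slices has an orange top edge, e.g. (134,171)→(194,442), so these are the real slices.

```bash
python3 - <<'E'
from h import *
f=grab('top')
def P(pts,s,o,z): return np.array([onz(f,(x+.5)/s-.5+o[0],(y+.5)/s-.5+o[1],z) for x,y in pts])
A=P([(297,130),(588,168),(578,228),(287,190)],5,(80,140),.165)
B=P([(266,284),(560,322),(549,385),(255,347)],5,(80,140),.165)
for q in(A,B):
    print('slot c',q.mean(0).round(4),'len',np.linalg.norm(q[0]-q[1]).round(4),'wid',np.linalg.norm(q[1]-q[2]).round(4),'yaw',np.degrees(np.arctan2(*((q[0]-q[1])[[1,0]]))).round(2))
d=A.mean(0)-B.mean(0);print('sep',np.linalg.norm(d),'dir',np.degrees(np.arctan2(d[1],d[0])))
L=P([(45,165),(138,172),(124,265),(30,255)],5,(80,140),.16);print('tab',L.mean(0).round(4))
for n,q in enumerate([[(118,172),(150,170),(210,440),(178,445)],[(300,142),(330,140),(392,405),(358,410)],[(470,95),(500,95),(566,358),(533,365)],[(636,43),(668,40),(745,300),(714,318)]]):
    q=P(q,6.45,(280,155),.117);e1=(q[0]+q[1])/2;e2=(q[2]+q[3])/2;d=e1-e2
    print('slice',n,q.mean(0).round(4),'len',np.linalg.norm(d).round(4),'thick',np.linalg.norm(q[0]-q[1]).round(4),'yaw',np.degrees(np.arctan2(d[1],d[0])).round(2))
o=r.get_obs();print(R.from_rotvec(o['orientation']).as_matrix().round(3))
E
```

```text
slot c [0.592  0.2026 0.165 ] len 0.1316 wid 0.0273 yaw 80.53
slot c [0.5227 0.2149 0.165 ] len 0.131 wid 0.0279 yaw 80.81
sep 0.07031114908079053 dir -10.068451296654056
tab [0.5823 0.3612 0.16  ]
slice 0 [ 0.5311 -0.1039  0.117 ] len 0.0995 thick 0.0115 yaw 9.32
slice 1 [ 0.5407 -0.1685  0.117 ] len 0.0978 thick 0.0108 yaw 8.78
slice 2 [ 0.5554 -0.2305  0.117 ] len 0.0984 thick 0.0107 yaw 8.96
slice 3 [ 0.5727 -0.2935  0.117 ] len 0.1 thick 0.0116 yaw 10.75
[[ 0.954  0.3   -0.   ]
 [ 0.3   -0.954  0.001]
 [-0.    -0.001 -1.   ]]
```

```bash
cat >> h.py <<'E'
def go(x,y,z,yaw):
    "numbers [wx..tz] from measured pose to TCP xyz, tool down, tool y axis at yaw deg"
    o=r.get_obs();Rc=R.from_rotvec(o['orientation'])
    a=np.radians(yaw);Y=np.array([np.cos(a),np.sin(a),0]);Z=np.array([0,0,-1.]);X=np.cross(Y,Z)
    w=(Rc.inv()*R.from_matrix(np.c_[X,Y,Z])).as_rotvec()/np.pi
    t=Rc.inv().apply(np.array([x,y,z])-o['tcp_pos'])/.4
    print('t',round(o['clock'],2),'tcp',o['tcp_pos'].round(4),'F',o['contact_force'].round(2),'w',round(o['grip_width'],4))
    print('row',w.round(4),t.round(4),'len',np.linalg.norm(t)*.4)
E
python3 -c "
from h import *
go(.531,-.104,.215,-80.5)"
```

```text
t 0.15 tcp [ 0.2024 -0.6435  0.2306] F [-0.34 -0.41  0.14] w 0.0854
row [-0.0004  0.0001  0.0442] [ 1.1883 -1.04    0.0402] len 0.6318505946412392
```

Emit:
apply_moves(plan=[[[0, 0, 0.01, 0.04, -0.03, 0, 0], [0, 0, 0.02, 0.1, -0.09, 0.01, 0], [0, 0, 0.03, 0.18, -0.16, 0.02, 0], [0, 0, 0.044, 0.26, -0.23, 0.02, 0], [0, 0, 0.044, 0.34, -0.3, 0.02, 0], [0, 0, 0.044, 0.42, -0.37, 0.03, 0], [0, 0, 0.044, 0.5, -0.44, 0.03, 0], [0, 0, 0.044, 0.58, -0.51, 0.03, 0], [0, 0, 0.044, 0.66, -0.58, 0.03, 0], [0, 0, 0.044, 0.74, -0.65, 0.03, 0], [0, 0, 0.044, 0.82, -0.72, 0.03, 0], [0, 0, 0.044, 0.88, -0.77, 0.03, 0]]], force=40)

```text
clock: 1.15
tcp_pos: [0.4465, -0.2421, 0.2193]
orientation: [-3.131, -0.262, -0.0]
contact_force: [0.5, -0.2, 0.1]
grip_width: 0.0427
```

```bash
python3 -c "
from h import *
go(.531,-.104,.215,-80.5)"
```

```text
t 1.15 tcp [ 0.4465 -0.2421  0.2193] F [ 0.52 -0.22  0.12] w 0.0427
row [-0.     -0.      0.0004] [ 0.2656 -0.3054  0.0109] len 0.16196268519675405
```

Emit:
apply_moves(plan=[[[0, 0, 0, 0.08, -0.09, 0, 0], [0, 0, 0, 0.15, -0.17, 0.01, 0], [0, 0, 0, 0.21, -0.24, 0.01, 0], [0, 0, 0, 0.25, -0.29, 0.01, 0], [0, 0, 0, 0.265, -0.305, 0.01, 0], [0, 0, 0, 0.265, -0.305, 0.01, 0], [0, 0, 0, 0.265, -0.305, 0.01, 0]]])

```text
clock: 1.73
tcp_pos: [0.5297, -0.1073, 0.2149]
orientation: [3.13, 0.261, -0.002]
contact_force: [-1.2, -0.1, 0.3]
grip_width: 0.0426
```

```bash
python3 -c "
from h import *
go(.531,-.104,.215,-80.5)
f=grab('wrist','w1.png')
print(f['fx'],f['cx'],f['cy'],np.array(f['pose']).round(3))
for p in [(.531,-.104,.117),(.5407,-.1685,.117),(.531,-.104,.215)]: print(proj(f,p,True))"
```

```text
t 1.73 tcp [ 0.5297 -0.1073  0.2149] F [-1.19 -0.14  0.26] w 0.0426
row [0.0001 0.0004 0.0003] [ 0.0045 -0.0075 -0.0001] len 0.0034908850241183037
297.3186396354542 257.56578586157264 193.63757901487133 [[ 0.166  0.943  0.288  0.604]
 [-0.986  0.159  0.049 -0.095]
 [ 0.    -0.292  0.956  0.356]
 [ 0.     0.     0.     1.   ]]
(np.float64(254.1284963931516), np.float64(194.28258897426906))
(np.float64(330.1060593605131), np.float64(195.54017229827136))
(np.float64(252.2091869436902), np.float64(248.49275622535623))
```

View pics/w1.png

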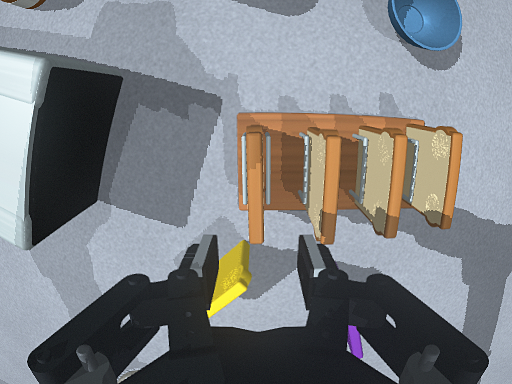

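The wrist view shows slice 0's top edge at cols 248–263, rows 128–243, roughly centred between the pads (205–310), and slice 1's at about (329,131..243). Casting rays to refine.

```bash
python3 -c "
from h import *
f=grab('wrist')
for s in [[(254.5,128),(257,243)],[(330,131),(329,243)]]:
  a,b=[onz(f,u,v,.117,True) for u,v in s];d=a-b
  print(((a+b)/2).round(4),np.linalg.norm(d),np.degrees(np.arctan2(d[1],d[0])))
go(.531,-.104,.215,-80.5)"
```

```text
[ 0.5357 -0.1057  0.117 ] 0.10103240082376416 10.551602654802695
[ 0.5449 -0.1687  0.117 ] 0.10077929064276521 12.9083076138183
t 1.83 tcp [ 0.5292 -0.1087  0.2151] F [0.08 0.54 0.06] w 0.0429
row [ 0.0002  0.0004 -0.0007] [ 0.0063 -0.011   0.0001] len 0.005059519299954413
```

```bash
python3 -c "
from h import *
go(.533,-.105,.08,-80.3)"
```

```text
t 1.83 tcp [ 0.5292 -0.1087  0.2151] F [0.08 0.54 0.06] w 0.0429
row [ 0.0002  0.0004 -0.0018] [ 0.0112 -0.0079  0.3376] len 0.13516738520259863
```

Emit:
apply_moves(plan=[[[0, 0, -0.002, 0.011, -0.008, 0.05, 0], [0, 0, -0.002, 0.011, -0.008, 0.11, 0], [0, 0, -0.002, 0.011, -0.008, 0.17, 0], [0, 0, -0.002, 0.011, -0.008, 0.2, 0], [0, 0, -0.002, 0.011, -0.008, 0.2, 0], [0, 0, -0.002, 0.011, -0.008, 0.2, 0]]])

```text
clock: 2.33
tcp_pos: [0.5336, -0.1038, 0.1354]
orientation: [3.13, 0.268, -0.002]
contact_force: [-0.2, 0.5, -0.4]
grip_width: 0.0429
```

```bash
python3 -c "
from h import *
go(.533,-.105,.08,-80.3)"
```

```text
t 2.33 tcp [ 0.5336 -0.1038  0.1354] F [-0.18  0.51 -0.45] w 0.0429
row [0.     0.0003 0.0006] [-0.0018  0.0027  0.1384] len 0.055379642872575054
```

Emit:
apply_moves(plan=[[[0, 0, 0, -0.002, 0.003, 0.06, 0], [0, 0, 0, -0.002, 0.003, 0.11, 0], [0, 0, 0, -0.002, 0.003, 0.138, 0], [0, 0, 0, -0.002, 0.003, 0.138, 0], [0, 0, 0, -0.002, 0.003, 0.138, 1], [0, 0, 0, -0.002, 0.003, 0.138, 1], [0, 0, 0, -0.002, 0.003, 0.138, 1], [0, 0, 0, -0.002, 0.003, 0.138, 1], [0, 0, 0, -0.002, 0.003, 0.138, 1], [0, 0, 0, -0.002, 0.003, 0.138, 1], [0, 0, 0, -0.002, 0.003, 0.138, 1]]])

```text
clock: 3.25
tcp_pos: [0.5348, -0.1042, 0.0817]
orientation: [3.129, 0.271, 0.004]
contact_force: [-0.7, 0.1, 7.3]
grip_width: 0.0132
```

```bash
python3 -c "
from h import *
go(.533,-.105,.28,-80.3)"
```

```text
t 3.25 tcp [ 0.5348 -0.1042  0.0817] F [-0.66  0.14  7.33] w 0.0132
row [ 0.0003 -0.0009  0.0011] [-0.0034  0.0018 -0.4959] len 0.19835188439110196
```

Emit:
apply_moves(plan=[[[0, 0, 0, 0, 0, -0.03, 1], [0, 0, 0, 0, 0, -0.09, 1], [0, 0, 0, 0, 0, -0.16, 1], [0, 0, 0, 0, 0, -0.24, 1], [0, 0, 0, 0, 0, -0.32, 1], [0, 0, 0, 0, 0, -0.4, 1], [0, 0, 0, 0, 0, -0.46, 1], [0, 0, 0, 0, 0, -0.5, 1], [0, 0, 0, 0, 0, -0.5, 1]]])

```text
clock: 4.0
tcp_pos: [0.5353, -0.104, 0.2851]
orientation: [3.128, 0.271, 0.012]
contact_force: [0.6, -0.3, -0.2]
grip_width: 0.013
```

```bash
python3 -c "
from h import *
go(.5227,.2149,.28,-9.7)
go(.592,.2026,.28,-9.7)
f=grab('wrist','w2.png')
cv2.imwrite('pics/w2.png',np.hstack([f['pixels'][:,:],grab('scene')['pixels'][100:,150:438][:284].copy()]) if 0 else f['pixels'])"
```

```text
t 4.0 tcp [ 0.5353 -0.104   0.2851] F [ 0.64 -0.26 -0.22] w 0.013
row [ 0.0021 -0.0015 -0.3911] [ 0.106  -0.7909  0.0117] len 0.3192244535951257
t 4.0 tcp [ 0.5353 -0.104   0.2851] F [ 0.64 -0.26 -0.22] w 0.013
row [ 0.0021 -0.0015 -0.3911] [ 0.2714 -0.7308  0.013 ] len 0.31187606206787843
```

View pics/w2.png

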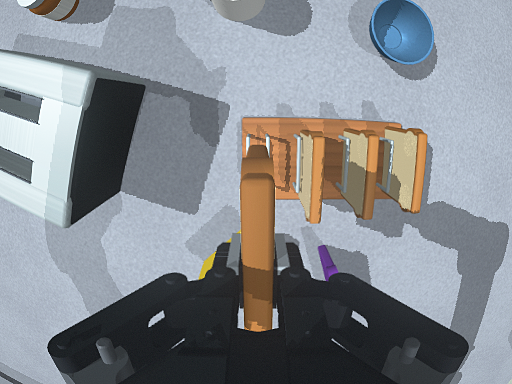

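The slice is held straight (rows 178–328, col 258) with the other three still standing. Computing its offset in the grip along tool x.

```bash
python3 -c "
from h import *
f=grab('wrist');o=r.get_obs();Rc=R.from_rotvec(o['orientation'])
for z in (.315,.32,.325):
  a,b=[onz(f,u,v,z,True) for u,v in [(258,178),(258,328)]]
  print(z,np.linalg.norm(a-b),Rc.inv().apply((a+b)/2-o['tcp_pos']).round(4))
go(.5227,.2149,.28,-9.7)"
```

```text
0.315 0.07364735075398769 [ 0.0122  0.0002 -0.0342]
0.32 0.07026962530673846 [ 0.0151  0.0002 -0.0392]
0.325 0.06689189985948943 [ 0.018   0.0002 -0.0442]
t 4.1 tcp [ 0.5333 -0.104   0.2808] F [-0.25  0.19 -1.69] w 0.0131
row [ 4.000e-04 -2.000e-04 -3.911e-01] [ 0.1109 -0.7899  0.0018] len 0.31905519770857094
```

Emit:
apply_moves(plan=[[[0, 0, -0.02, 0.01, -0.03, 0, 1], [0, 0, -0.05, 0.02, -0.1, 0, 1], [0, 0, -0.085, 0.03, -0.17, 0, 1], [0, 0, -0.12, 0.04, -0.25, 0, 1], [0, 0, -0.155, 0.05, -0.33, 0, 1], [0, 0, -0.19, 0.06, -0.41, 0, 1], [0, 0, -0.225, 0.07, -0.49, 0, 1], [0, 0, -0.26, 0.08, -0.57, 0, 1], [0, 0, -0.295, 0.09, -0.65, 0, 1], [0, 0, -0.33, 0.1, -0.72, 0, 1], [0, 0, -0.365, 0.11, -0.77, 0, 1], [0, 0, -0.391, 0.111, -0.79, 0, 1]]])

```text
clock: 5.1
tcp_pos: [0.521, 0.2187, 0.2786]
orientation: [-2.389, -2.036, 0.002]
contact_force: [-0.1, 0.2, 0.4]
grip_width: 0.0132
```

```bash
python3 -c "
from h import *
r.grab_frame('top');r.grab_frame('top')
go(.5227,.2149,.28,-9.7)"
```

```text
t 5.2 tcp [0.5213 0.2167 0.2785] F [ 0.49 -0.44  0.61] w 0.0131
row [-0.001   0.0001  0.0014] [-0.004   0.0043 -0.0038] len 0.002777885509843372
```

```bash
python3 -c "
from h import *
f=grab('wrist');import pickle;pickle.dump(f,open('w3.pkl','wb'))
c=cv2.resize(f['pixels'],(780,585),interpolation=cv2.INTER_CUBIC);cv2.imwrite('pics/w3.png',c)
for p in [(.5227,.2149,.165),(.592,.2026,.165)]:print(np.array(proj(f,p,True))*780/512)
"
```

```text
[394.47878088 292.93832241]
[511.58018705 294.30852774]
```

View pics/w3.png

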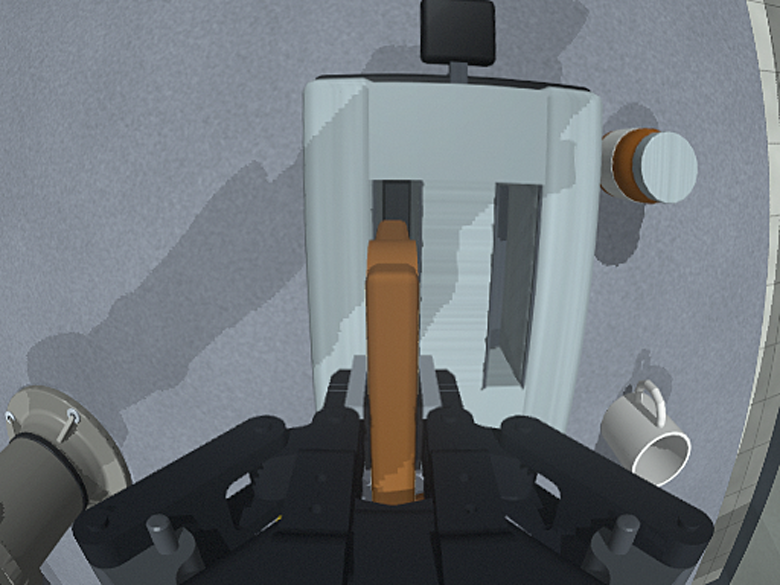

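The wrist view shows slot a's far corners at (373,181) and (422,181), with the slice in line with it. Slot b's corners are at (497,185), (543,185), (521,386) and (485,388).

```bash
python3 -c "
from h import *
import pickle;f=pickle.load(open('w3.pkl','rb'))
k=512/780
q=np.array([onz(f,u*k,v*k,.165,True) for u,v in [(497,185),(543,185),(521,386),(485,388),(373,181),(422,181)]])
print(q.round(4)); print('b c',q[:4].mean(0))
a=np.radians(80.3);e=np.array([np.cos(a),np.sin(a),0])
print('a c',q[4:].mean(0)-.065*e, 'b c via far',q[:2].mean(0)-.065*e)
d=(q[0]+q[1]-q[2]-q[3]);print(np.degrees(np.arctan2(d[1],d[0])),np.linalg.norm(d)/2)
go(.5227,.2149,.2,-9.7)"
```

```text
[[0.5904 0.2685 0.165 ]
 [0.6179 0.2652 0.165 ]
 [0.594  0.1388 0.165 ]
 [0.57   0.1421 0.165 ]
 [0.5215 0.2811 0.165 ]
 [0.5484 0.2767 0.165 ]]
b c [0.59310183 0.2036373  0.165     ]
a c [0.52402501 0.21481914 0.165     ] b c via far [0.59323169 0.20274035 0.165     ]
80.05064314907744 0.12827674042565723
t 5.25 tcp [0.5219 0.2149 0.2786] F [ 0.58 -0.04 -1.29] w 0.013
row [-0.0008  0.0004 -0.0003] [0.0005 0.0026 0.1965] len 0.07858811461856928
```

Emit:
apply_moves(plan=[[[0, 0, 0, 0, 0.004, 0.02, 1], [0, 0, 0, 0, 0.004, 0.05, 1], [0, 0, 0, 0, 0.004, 0.08, 1], [0, 0, 0, 0, 0.004, 0.11, 1], [0, 0, 0, 0, 0.004, 0.14, 1], [0, 0, 0, 0, 0.004, 0.17, 1], [0, 0, 0, 0, 0.004, 0.19, 1], [0, 0, 0, 0, 0.004, 0.19, 1]]])

```text
clock: 5.92
tcp_pos: [0.5233, 0.2139, 0.2017]
orientation: [-2.401, -2.025, 0.005]
contact_force: [0.4, -0.3, -1.1]
grip_width: 0.013
```

```bash
python3 -c "
from h import *
go(.5235,.2149,.182,-9.7)"
```

```text
t 5.92 tcp [0.5233 0.2139 0.2017] F [ 0.35 -0.31 -1.09] w 0.013
row [-0.001   0.0006 -0.0001] [0.0026 0.0002 0.0492] len 0.019719977478342476
```

No contact. I'll lower the last bit, open to half, then retreat.

Emit:
apply_moves(plan=[[[0, 0, 0, 0.002, 0, 0.02, 1], [0, 0, 0, 0.002, 0, 0.04, 1], [0, 0, 0, 0.002, 0, 0.05, 1], [0, 0, 0, 0.002, 0, 0.05, 1], [0, 0, 0, 0.002, 0, 0.05, 1]]])

```text
clock: 6.33
tcp_pos: [0.5245, 0.2155, 0.184]
orientation: [-2.401, -2.025, 0.0]
contact_force: [0.0, -0.9, -0.5]
grip_width: 0.0133
```

```bash
python3 -c "
from h import *
go(.5235,.2149,.182,-9.7)"
```

```text
t 6.33 tcp [0.5245 0.2155 0.184 ] F [ 0.03 -0.89 -0.52] w 0.0133
row [-0.0001  0.     -0.0001] [-0.0018 -0.0023  0.005 ] len 0.0023155831983418555
```

Emit:
apply_moves(plan=[[[0, 0, 0, 0, -0.002, 0.005, 0.4], [0, 0, 0, 0, -0.002, 0.005, 0.2], [0, 0, 0, 0, -0.002, 0.005, 0], [0, 0, 0, 0, -0.002, 0.005, 0], [0, 0, 0, 0, -0.002, 0, 0], [0, 0, 0, 0, -0.002, -0.03, 0], [0, 0, 0, 0, -0.002, -0.08, 0], [0, 0, 0, 0, -0.002, -0.15, 0], [0, 0, 0, 0, -0.002, -0.22, 0], [0, 0, 0, 0, -0.002, -0.24, 0]]])

```text
clock: 7.17
tcp_pos: [0.5255, 0.2171, 0.2857]
orientation: [2.4, 2.024, 0.011]
contact_force: [1.5, 0.2, 1.0]
grip_width: 0.0428
```

```bash
python3 -c "
from h import *
f=grab('wrist')['pixels'];g=grab('scene')['pixels']
cv2.imwrite('pics/p4.png',np.hstack([f[:, 56:456],g[60:444,150:550]]))
go(.543,-.1686,.215,-80.3)"
```

```text
Traceback (most recent call last):
ValueError: all the input array dimensions except for the concatenation axis must match exactly, but along dimension 0, the array at index 0 has size 384 and the array at index 1 has size 324
```

```bash
python3 -c "
from h import *
f=grab('wrist')['pixels'];g=grab('scene')['pixels']
cv2.imwrite('pics/p4.png',np.hstack([f[:, 56:456],g[:,100:500]]))
go(.543,-.1686,.215,-80.3)"
```

```text
t 7.37 tcp [0.5235 0.2152 0.2797] F [ 0.44  0.29 -0.62] w 0.0426
row [0.000e+00 2.000e-04 3.921e-01] [-0.9374  0.2103  0.1622] len 0.38972087030012825
```

View pics/p4.png

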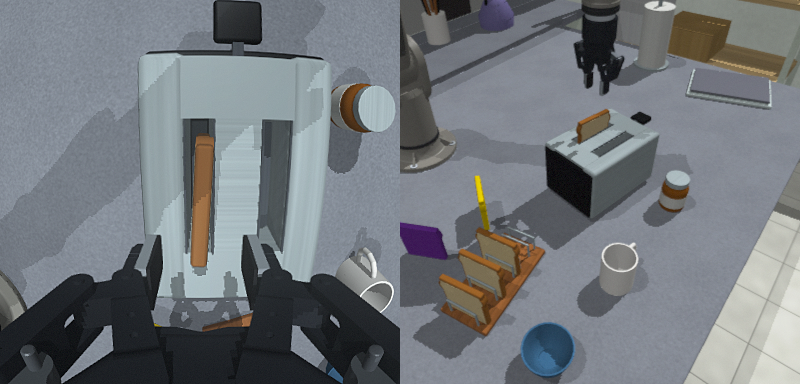

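The first slice stands upright in slot a with its top at wrist (203,140..265), and three slices are left in the rack. Going for slice 1.

Emit:
apply_moves(plan=[[[0, 0, 0.02, -0.04, 0.01, 0, 0], [0, 0, 0.055, -0.12, 0.03, 0, 0], [0, 0, 0.09, -0.21, 0.05, 0, 0], [0, 0, 0.125, -0.3, 0.07, 0, 0], [0, 0, 0.16, -0.39, 0.09, 0, 0], [0, 0, 0.195, -0.48, 0.11, 0.02, 0], [0, 0, 0.23, -0.57, 0.13, 0.05, 0], [0, 0, 0.265, -0.66, 0.15, 0.08, 0], [0, 0, 0.3, -0.75, 0.17, 0.11, 0], [0, 0, 0.335, -0.84, 0.19, 0.14, 0], [0, 0, 0.37, -0.91, 0.2, 0.16, 0], [0, 0, 0.392, -0.937, 0.21, 0.162, 0]]])

```text
clock: 8.37
tcp_pos: [0.5398, -0.1736, 0.2114]
orientation: [3.131, 0.247, -0.011]
contact_force: [-0.2, -0.5, -0.4]
grip_width: 0.0427
```

```bash
python3 -c "
from h import *
f=grab('wrist');f=grab('wrist','w5.png')
p=f['pixels'].astype(int)
for v in (190,200,210,220):
  m=(p[v,:,2]-p[v,:,0]>85)&(p[v,:,2]>150)
  print(v,np.flatnonzero(m))
print(proj(f,(.544,-.1687,.117),True))
go(.544,-.1687,.08,-80.3)"
```

```text
190 [185 186 187 188 189 192 193 194 195 196 197 198 199 200 201 208 217 218
 219 220 221 222 223 224 225 226 227 228 229 232 233 238 245 246 247 248
 249 250 251 252 253 254 255 256 257 258 320 321 322 323 324 325 326 327
 328 329 330 331 332 333 390 391 392 393 394 395 396 397 398 399 400 401]
200 [189 190 191 192 193 194 195 196 197 198 199 200 201 202 218 219 220 221
 222 223 224 225 226 227 228 229 230 239 246 247 248 249 250 251 252 253
 254 255 256 257 258 259 320 321 322 323 324 325 326 327 328 329 330 331
 332 389 390 391 392 393 394 395 396 397 398 399 400]
210 [198 199 200 201 202 246 247 248 249 250 251 252 253 254 255 256 257 258
 259 325 326 327 328 329 330 331 332 388 389 390 391 392 393 394 395 396
 397 398 399]
220 [247 248 249 250 251 252 253 254 255 256 257 258 259]
(np.float64(251.93038765445164), np.float64(192.20772665732594))
t 8.47 tcp [ 0.5415 -0.1711  0.2129] F [-0.09  1.    0.65] w 0.0423
row [-0.0002  0.0014 -0.0018] [ 0.0086 -0.0047  0.3321] len 0.13290499265085878
```

View pics/w5.png

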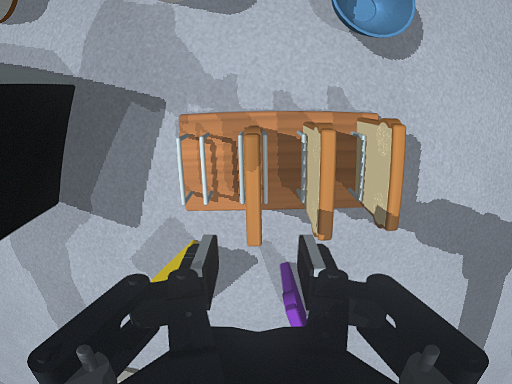

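Slice 1 is at col 252, exactly where predicted. Descending and gripping.

Emit:
apply_moves(plan=[[[0, 0, -0.002, 0.009, -0.005, 0.05, 0], [0, 0, -0.002, 0.009, -0.005, 0.11, 0], [0, 0, -0.002, 0.009, -0.005, 0.17, 0], [0, 0, -0.002, 0.009, -0.005, 0.23, 0], [0, 0, -0.002, 0.009, -0.005, 0.29, 0], [0, 0, -0.002, 0.009, -0.005, 0.33, 0], [0, 0, -0.002, 0.009, -0.005, 0.33, 0], [0, 0, -0.002, 0.009, -0.005, 0.33, 1], [0, 0, -0.002, 0.009, -0.005, 0.33, 1], [0, 0, -0.002, 0.009, -0.005, 0.33, 1], [0, 0, -0.002, 0.009, -0.005, 0.33, 1], [0, 0, -0.002, 0.009, -0.005, 0.33, 1]]])

```text
clock: 9.47
tcp_pos: [0.5471, -0.1655, 0.0843]
orientation: [3.129, 0.276, 0.002]
contact_force: [0.2, -0.5, -0.7]
grip_width: 0.0134
```

Emit:
apply_moves(plan=[[[0, 0, 0, 0, 0, 0, 1], [0, 0, 0, 0, 0, 0, 1], [0, 0, 0, 0, 0, 0, 1]]])

```text
clock: 9.72
tcp_pos: [0.5471, -0.1656, 0.0842]
orientation: [3.129, 0.276, 0.002]
contact_force: [-0.9, 0.6, 6.0]
grip_width: 0.013
```

Emit:
apply_moves(plan=[[[0, 0, 0, 0, 0, -0.03, 1], [0, 0, 0, 0, 0, -0.09, 1], [0, 0, 0, 0, 0, -0.16, 1], [0, 0, 0, 0, 0, -0.24, 1], [0, 0, 0, 0, 0, -0.32, 1], [0, 0, 0, 0, 0, -0.4, 1], [0, 0, 0, 0, 0, -0.46, 1], [0, 0, 0, 0, 0, -0.5, 1], [0, 0, 0, 0, 0, -0.5, 1], [0, 0, 0, 0, 0, -0.5, 1]]])

```text
clock: 10.55
tcp_pos: [0.5467, -0.1655, 0.2844]
orientation: [3.129, 0.276, 0.003]
contact_force: [-0.8, -0.0, -0.7]
grip_width: 0.0129
```

```bash
python3 -c "
from h import *
f=grab('wrist');p=f['pixels'].astype(int)
m=(p[:,:,2]-p[:,:,0]>85)&(p[:,:,2]>150);s=m[:,250:265].mean(1);print(np.flatnonzero(s>.6))
go(.5927,.2028,.285,-9.7)"
```

```text
[118 119 120 121 122 123 124 125 126 127 128 129 130 131 132 141 142 143
 144 145 146 147 148 149 180 190 191 192 193 194 195 196 197 198 199 200
 201 202 203 204 205 206 207 208 209 210 211 212 213 214 215 216 217 218
 219 220 221 222 223 224 225 226 227 228 229 230 231 232 233 234 235 236
 237 238 239 240 241 242 243 244 245 246 247 248 249 250 251 252 253 254
 255 256 257 258 259 260 261 262 263 321 322 323 324 325 326 327 328 329
 330]
t 10.6 tcp [ 0.546  -0.1653  0.283 ] F [-0.08 -0.54 -1.36] w 0.013
row [-1.000e-04  1.000e-04 -3.901e-01] [ 0.2761 -0.8857 -0.005 ] len 0.37109077172753036
```

Emit:
apply_moves(plan=[[[0, 0, -0.02, 0.02, -0.04, -0.02, 1], [0, 0, -0.055, 0.05, -0.12, -0.05, 1], [0, 0, -0.09, 0.08, -0.2, -0.05, 1], [0, 0, -0.125, 0.11, -0.29, -0.05, 1], [0, 0, -0.16, 0.14, -0.38, -0.05, 1], [0, 0, -0.195, 0.17, -0.47, -0.05, 1], [0, 0, -0.23, 0.2, -0.56, -0.05, 1], [0, 0, -0.265, 0.22, -0.65, -0.05, 1], [0, 0, -0.3, 0.24, -0.73, -0.05, 1], [0, 0, -0.335, 0.26, -0.8, -0.05, 1], [0, 0, -0.37, 0.27, -0.86, -0.03, 1], [0, 0, -0.39, 0.276, -0.886, -0.02, 1]]])

```text
clock: 11.6
tcp_pos: [0.5911, 0.2073, 0.2889]
orientation: [-2.388, -2.036, 0.003]
contact_force: [-0.3, 0.5, 0.1]
grip_width: 0.013
```

Emit:
apply_moves(plan=[[[0, 0, 0, 0, 0, 0, 1], [0, 0, 0, 0, 0, 0, 1]]])

```text
clock: 11.77
tcp_pos: [0.5924, 0.2025, 0.2895]
orientation: [-2.402, -2.024, 0.005]
contact_force: [0.4, -1.0, -0.3]
grip_width: 0.0129
```

```bash
python3 -c "
from h import *
f=grab('wrist');c=cv2.resize(f['pixels'],(780,585),interpolation=cv2.INTER_CUBIC);cv2.imwrite('pics/w6.png',c)
go(.5927,.2028,.21,-9.7)
for x in (-.065,.065):
 for y in(-.012,.012):
  a=np.radians(80.3);p=np.array([.5927,.2028,.165])+x*np.array([np.cos(a),np.sin(a),0])+y*np.array([np.sin(a),-np.cos(a),0])
  print(np.round(np.array(proj(f,p,True))*780/512,1))"
```

```text
t 11.82 tcp [0.593  0.2013 0.2901] F [ 0.6  -1.36  0.04] w 0.0132
row [-0.0005  0.0006 -0.0011] [ 0.0039 -0.001   0.2003] len 0.08012887372588012
[374.  379.6]
[410.4 379.6]
[371.3 176.8]
[412.6 176.8]
```

View pics/w6.png

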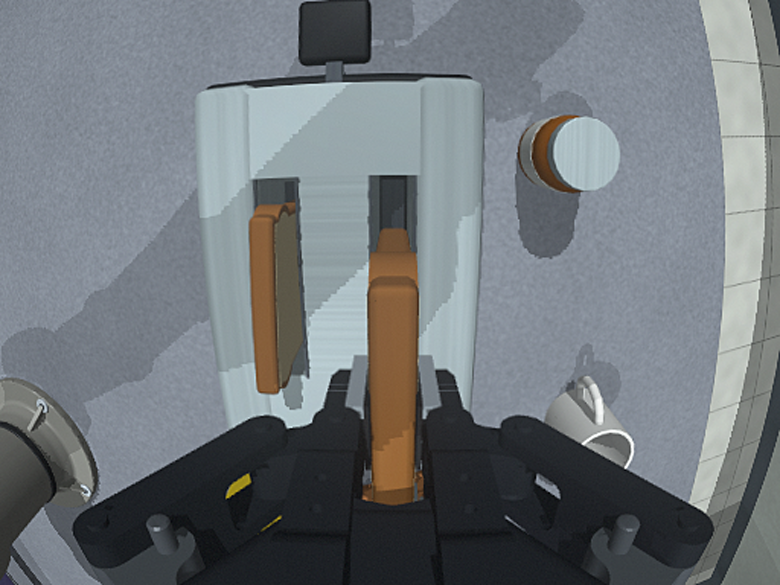

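The far corners of slot b are at (369,176) and (416,176), as predicted, and the held slice is in line with it. The slice in slot a still stands. Lowering.

Emit:
apply_moves(plan=[[[0, 0, 0, 0.003, 0, 0.02, 1], [0, 0, 0, 0.003, 0, 0.05, 1], [0, 0, 0, 0.003, 0, 0.08, 1], [0, 0, 0, 0.003, 0, 0.11, 1], [0, 0, 0, 0.003, 0, 0.14, 1], [0, 0, 0, 0.003, 0, 0.17, 1], [0, 0, 0, 0.003, 0, 0.2, 1], [0, 0, 0, 0.003, 0, 0.21, 1], [0, 0, 0, 0.003, 0, 0.21, 1]]])

```text
clock: 12.57
tcp_pos: [0.5926, 0.2036, 0.2055]
orientation: [-2.401, -2.025, 0.004]
contact_force: [-0.0, -0.6, -0.2]
grip_width: 0.0129
```

```bash
python3 -c "
from h import *
go(.5927,.2028,.185,-9.7)"
```

```text
t 12.57 tcp [0.5926 0.2036 0.2055] F [-0.05 -0.61 -0.2 ] w 0.0129
row [-0.0007  0.0004 -0.0001] [-0.0018  0.0006  0.0514] len 0.020554567580037007
```

Emit:
apply_moves(plan=[[[0, 0, 0, 0, 0, 0.02, 1], [0, 0, 0, 0, 0, 0.04, 1], [0, 0, 0, 0, 0, 0.05, 1], [0, 0, 0, 0, 0, 0.05, 1], [0, 0, 0, 0, 0, 0.05, 0.4], [0, 0, 0, 0, 0, 0.05, 0.2], [0, 0, 0, 0, 0, 0.05, 0.1], [0, 0, 0, 0, 0, 0.05, 0.1], [0, 0, 0, 0, 0, 0.02, 0.1], [0, 0, 0, 0, 0, -0.04, 0.1], [0, 0, 0, 0, 0, -0.11, 0.1], [0, 0, 0, 0, 0, -0.19, 0.1]]])

```text
clock: 13.57
tcp_pos: [0.5928, 0.2038, 0.2845]
orientation: [-2.401, -2.025, 0.002]
contact_force: [0.2, 0.2, 0.1]
grip_width: 0.0385
```

```bash
python3 -c "
from h import *
f=grab('wrist')
f=grab('wrist');g=grab('scene')['pixels']
cv2.imwrite('pics/p7.png',np.hstack([f['pixels'][:, 56:456],g[:,100:500]]))
go(.583,.368,.26,-9.7)"
```

```text
t 13.72 tcp [0.5949 0.2051 0.2876] F [-0.67 -0.51 -1.03] w 0.0383
row [ 0.0019 -0.0011 -0.0001] [ 0.396  -0.0985  0.0697] len 0.16560406133404648
```

View pics/p7.png

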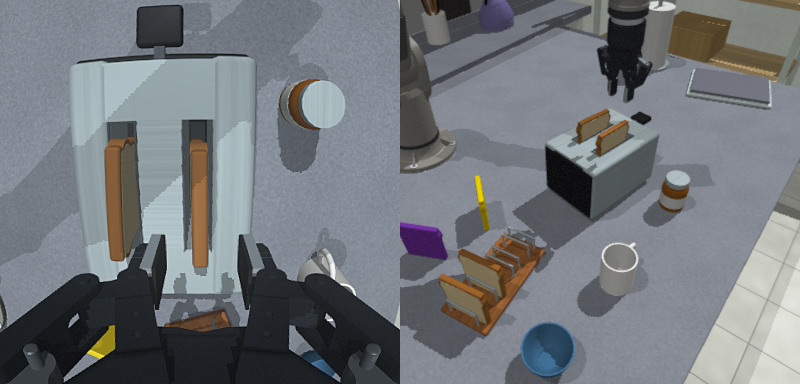

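Both slices stand in their slots, released, with their tops at wrist (115,146..262) and (200,145..267). Two slices remain in the rack. Shutting the gripper and moving above the tab.

Emit:
apply_moves(plan=[[[0, 0, 0, 0.03, -0.01, 0, 1], [0, 0, 0, 0.08, -0.02, 0, 1], [0, 0, 0, 0.15, -0.04, 0, 1], [0, 0, 0, 0.22, -0.06, 0, 1], [0, 0, 0, 0.29, -0.08, 0.01, 1], [0, 0, 0, 0.35, -0.09, 0.03, 1], [0, 0, 0, 0.385, -0.098, 0.05, 1], [0, 0, 0, 0.396, -0.098, 0.07, 1], [0, 0, 0, 0.396, -0.098, 0.07, 1], [0, 0, 0, 0.396, -0.098, 0.07, 1]]])

```text
clock: 14.55
tcp_pos: [0.5817, 0.3649, 0.2539]
orientation: [2.402, 2.023, -0.005]
contact_force: [0.3, -0.6, 1.1]
grip_width: -0.0002
```

```bash
python3 -c "
from h import *
f=grab('wrist','w8.png')
go(.5854,.3685,.17,-9.7)
print(proj(f,(.5839,.3596,.16),True),proj(f,r.get_obs()['tcp_pos'],True))"
```

```text
t 14.6 tcp [0.5822 0.3646 0.2548] F [-0.34  0.1   1.06] w 0.0003
row [-0.      0.0006 -0.0008] [0.0113 0.0062 0.2119] len 0.08489690907759297
(np.float64(260.431613051486), np.float64(202.59293316214004)) (np.float64(257.2869045468777), np.float64(251.73873951458782))
```

View pics/w8.png

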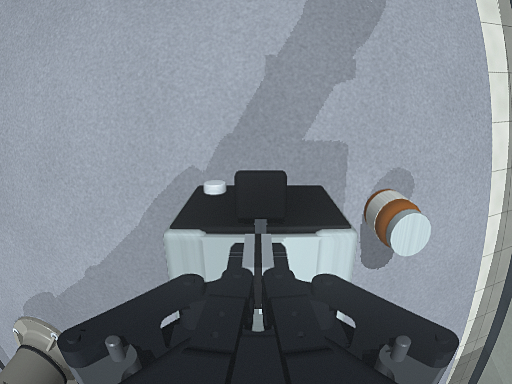

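The tab spans (235–287, 171–220) px and its origin is predicted at (260,203), so they agree. Descending to just above it, then pressing.

Emit:
apply_moves(plan=[[[0, 0, 0, 0.011, 0.006, 0.03, 1], [0, 0, 0, 0.011, 0.006, 0.09, 1], [0, 0, 0, 0.011, 0.006, 0.15, 1], [0, 0, 0, 0.011, 0.006, 0.19, 1], [0, 0, 0, 0.011, 0.006, 0.205, 1], [0, 0, 0, 0.011, 0.006, 0.205, 1], [0, 0, 0, 0.011, 0.006, 0.205, 1]]])

```text
clock: 15.18
tcp_pos: [0.5853, 0.3703, 0.1738]
orientation: [2.402, 2.024, 0.001]
contact_force: [0.8, 0.3, 0.8]
grip_width: 0.0
```

Emit:
apply_moves(plan=[[[0, 0, 0, 0, 0, 0.02, 1], [0, 0, 0, 0, 0, 0.04, 1], [0, 0, 0, 0, 0, 0.06, 1], [0, 0, 0, 0, 0, 0.08, 1], [0, 0, 0, 0, 0, 0.1, 1], [0, 0, 0, 0, 0, 0.115, 1], [0, 0, 0, 0, 0, 0.125, 1], [0, 0, 0, 0, 0, 0.125, 1], [0, 0, 0, 0, 0, 0.125, 1], [0, 0, 0, 0, 0, 0.125, 1]]])

```text
clock: 16.02
tcp_pos: [0.5857, 0.3715, 0.1243]
orientation: [2.402, 2.025, 0.005]
contact_force: [0.7, 0.7, 7.0]
grip_width: 0.0004
```

Emit:
apply_moves(plan=[[[0, 0, 0, 0, 0, 0.01, 1], [0, 0, 0, 0, 0, 0.015, 1], [0, 0, 0, 0, 0, 0.02, 1], [0, 0, 0, 0, 0, 0.02, 1], [0, 0, 0, 0, 0, 0.02, 1], [0, 0, 0, 0, 0, 0.02, 1]]])

```text
clock: 16.52
tcp_pos: [0.5859, 0.3716, 0.1196]
orientation: [2.401, 2.024, 0.006]
contact_force: [-4.9, -4.8, 24.8]
grip_width: -0.0004
```

The lever is at its stop (tip at 119.6 mm, 25 N). Holding and checking.

Emit:
apply_moves(plan=[[[0, 0, 0, 0, 0, 0, 1], [0, 0, 0, 0, 0, 0, 1], [0, 0, 0, 0, 0, 0, 1], [0, 0, 0, 0, 0, 0, 1], [0, 0, 0, 0, 0, 0, 1], [0, 0, 0, 0, 0, 0, 1], [0, 0, 0, 0, 0, 0, 1], [0, 0, 0, 0, 0, 0, 1]]])

```text
clock: 17.18
tcp_pos: [0.5858, 0.3716, 0.1196]
orientation: [2.401, 2.024, 0.006]
contact_force: [-6.8, -5.1, 26.0]
grip_width: -0.0
```

```bash
python3 -c "
from h import *
t=grab('top')['pixels'];g=grab('scene')['pixels']
a=cv2.resize(g[90:240,200:400],None,fx=2,fy=2);b=cv2.resize(t[130:280,60:400],None,fx=1.176,fy=1.176)
b=cv2.resize(t[130:280,80:400],None,fx=1.25,fy=1.25);h=max(a.shape[0],b.shape[0])
pad=lambda x:cv2.copyMakeBorder(x,0,h-x.shape[0],0,0,0)
cv2.imwrite('pics/p9.png',np.hstack([pad(a),pad(b)]))
go(.5854,.3685,.12,-9.7)"
```

```text
t 17.28 tcp [0.5859 0.3716 0.1196] F [-4.84 -4.53 25.38] w 0.0001
row [ 0.0012 -0.0007 -0.0003] [-0.0079  0.0001 -0.001 ] len 0.003167173850607214
```

View pics/p9.png

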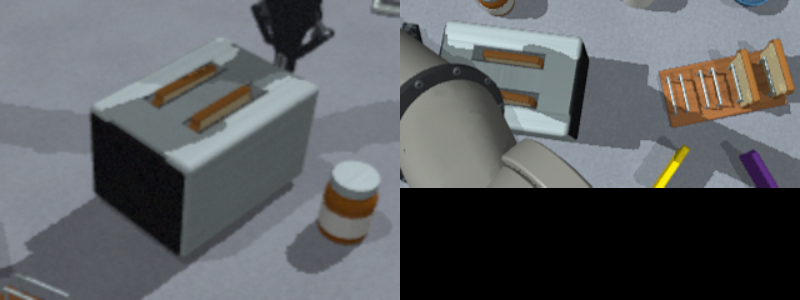

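Both slices have gone down, with only about 10 mm showing at (185,85) and (220,107). The lever is held and two slices remain in the rack at (740,75) and (775,68). Handing in.

```bash
python3 -c "
from h import *
r.hand_in();o=r.get_obs();print(o['clock'],o['tcp_pos'],o['contact_force'])"
```

```text
the job is handed in; nothing more can be done
the job is handed in; nothing more can be done
```

I put the two rack slices nearest the toaster into it, one upright in each slot, and let go of both. I then pressed the lever to its stop with the shut fingertips and handed the job in with the arm still pressing, at about 17.3 s on the robot's clock.

**Last checks:**
- **Lever:** the fingertips were at 119.6 mm, against 120 mm with the lever fully down. The upward force was steady at about 25 N, with about 5 N sideways on each axis that I did not look into.
- **Slices:** the last pictures showed both slices lowered in their slots and the other two still in the rack.
- **Bystanders:** the jar was in its place in the last picture. The mug and bowl were unmoved in the picture before pressing and barely in frame afterwards; the arm never went near any of them.

No check failed. The top and wrist cameras disagreed by about 4 mm on where the slices sat along their length. I used a position between the two readings, and that was well within the room in the slots. I judged how well the slices were centred in the slots by eye and did not measure it again after lowering. The state could not be read after hand-in, so these checks are from just before it.

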